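# Set the flow dial to its mark and slide the lock home

### The job

On the bench gas-flow regulator, turn the black dial by its upright steel peg until the yellow mark faces the red pointer, then slide the blue lock towards the dial until it is fully home, and let go. If the lock stops half-way its tongue has met a tooth hidden under the dial: do not force it, but rock the dial a few degrees to one side or the other of the pointer and try again, so that it ends locked in the gap nearest the mark. Leave the cup, the petri dish and the bottle beside it where they are.

Things in the scene. Friction and masses are not known exactly. Their poses are not given: they have to be found in the camera images.
- regulator: Gas-flow regulator, fixed; base plate 124 (x) x 240 (y, -130 to +110) x 8 mm. Origin: on the dial's axis at bench height, z up. In its frame: black dial dia 92, top 41 mm high, hub to 44 mm, centred on the origin; red pointer post at x = -54 mm; blue lock on the -y side; gauge dia 46, 23 mm high, at y = +79 mm; brass fittings 21 mm high on the +x side out to x = 76 mm. Tallest: the peg, 69 mm.
- dial (a joint): Dial angle about the upright axis, rad, positive anticlockwise from above, range -0.7 to 2.2; 0: the yellow mark faces the red pointer. Starts at 0.6 to 1.7, stays where it is left; friction 0.2 N m (6 N at the peg). The locking gap nearest the mark meets the lock's tongue at an unknown dial angle between -0.12 and +0.12, different each time; see tongue_tip.
- peg_top (a point): Centre of the top of the upright steel peg (dia 12 mm, from 41 to 69 mm above the bench) on the dial, 33 mm from the axis, straight across from the yellow mark; at dial angle 0 it lies on the regulator's +x side (direction +x of its frame), at angle q it is turned by q anticlockwise from there.
- mark (a point): Outer end of the yellow mark line (5 mm wide) on the dial's top face, 43 mm from the axis, 41 mm high.
- pointer_tip (a point): Tip of the red pointer, 46 mm from the dial's axis on the regulator's -x side, 41 mm high.
- lock (a joint): Travel of the blue slide lock towards the dial (along +y of the regulator), m: 0 withdrawn, 0.018 fully home. Starts between 0 and 0.005. It is stopped at about 0.009 when its tongue meets a tooth. Sliding friction about 2.5 N, no spring: it stays where it is left. Must not be pressed with more than 40 N.
- tongue_tip (a point): Front end of the lock's steel tongue (7.5 mm wide, 8 mm high, centre 26 mm above the bench). Under the dial, out of sight, a wheel turns with it; it has 12 gaps 10 mm wide, one every 30 degrees (0.52 rad), with teeth between, 30 to 40 mm from the axis. The tongue enters a gap only within about 0.03 rad of its middle; otherwise it is stopped at the teeth, 9 mm short of home.
- lock_back (a point): Centre of the lock's upright back face (looks to -y of the regulator; 44 mm wide; from 12 to 46 mm above the bench, this point at 30 mm; a 30 mm wide thumb tab continues it up to 62 mm). Push here towards +y. It slides between two steel rails, 21 mm high; behind it the base plate is clear.
- yellow_cup: Sample cup with a yellow lid, dia 46, 57 mm tall, loose; bystander, not to be moved. Origin: centre of its underside.
- petri: Petri dish, dia 61, 15 mm tall, loose; bystander, not to be moved. Origin: centre of its underside.
- blue_bottle: Small white bottle with a blue cap, dia 28, 57 mm tall, loose; bystander, not to be moved. Origin: centre of its underside.

How it is judged:
On the way:
1. the yellow mark faces the red pointer (within 0.18 rad) while the lock is still open (value of joint dial between -0.18 and 0.18 rad and value of joint lock below 0.012 m), for 0.2 s.
At the end, for the whole second after the job is handed in: The lock is home (joint lock above 0.0155 m of 0.018), the yellow mark is within 0.18 rad of the red pointer, and the cup, dish and bottle are within 20 mm of where they began (value of joint dial between -0.18 and 0.18 rad and value of joint lock above 0.0155 m and distance of each of yellow_cup, petri, blue_bottle from where it was at the start of the episode below 0.02 m); the robot touches nothing.
It fails at once if the lock is pressed with more than 40 N (contact force between lock and the arm above 40 N).
It fails at once if the lock is pressed with more than 40 N by the fingers (contact force between lock and the fingers above 40 N).
It fails at once if a bystander is moved more than 20 mm (distance of any of yellow_cup, petri, blue_bottle from where it was at the start of the episode above 0.02 m).
It also fails if it takes over 72 s, if anything falls off the work surface, if the arm or the gripper's body presses on something with over 40 N, if the wrist force passes 120 N, or if a joint passes its speed limit or range.

### The arm

A 6-joint arm with a two-finger parallel gripper is mounted at the origin on a cart in front of the work surface, level with it; the furniture and walls round the work are solid. World frame = base frame: x ahead of the robot, y to its left, z up, the work surface at z = 0. Lengths are in m, angles in rad, forces in N, time in s.
With the tool pointing down it reaches from about 0.425 to 0.95 m from the base axis. Payload 3.5 kg.
Tool frame: the origin (TCP) lies between the finger pads; the fingertips stand 22 mm ahead of it and the grasp point (between the pads) lies 3 mm ahead of it (ctrl.nose_length is the z of the fingertips in the tool frame, in m); z points along the fingers, y is the line along which they close (so a half turn about z gives the same grasp; the last joint's range is limited). The gripper opens to 85 mm and grips with 20 to 120 N. Pads are 22 mm wide; open, the fingers measure 114 mm over their backs; the gripper's body (76 mm by 85 mm) begins 54 mm behind the grasp point. The pads swing forward as they close: fully open they stand 13 mm farther back than shut.
Start: joints at [1.1, 0.286, 1.577, -0, 1.279, -0.15], TCP at [0.213, 0.641, 0.253] pointing down, gripper open.
Joint ranges: [-2.77, 2.77], [-0.9, 2.22], [0.21, 2.48], [-1.53, 4.67], [0.24, 2.81], [-2.84, 2.84]. Speed limits (rad/s): [2.79, 2.79, 3.14, 3.14, 3.14, 3.14].

### API

Orientations are given as a unit quaternion [x, y, z, w].
In Python, from plant import ctrl gives the robot as it stands. The module is installed in compiled form; this text tells all that it offers.
- The arm moves only by the tool send_rows, never from a script. Its argument "rows" is text: rows parted by semicolons, each of 7 numbers parted by spaces: the turn, a rotation vector about the tool's x, y, z in fractions of the full range, 1 being 180 degrees, then the shift along the tool's x, y, z in a scale on which 1.0 is 0.5 m, then the opening, from -1 (shut) to 1 (fully open). A call has 1 to 8 rows; each row is the pose to reach, as a shift and turn from the pose commanded when the call began, along the tool's axes at that moment; what a row does not reach only later rows make up. A row lasts 1/8 s, in which the tool goes at most 62.5 mm and 10.7 degrees, less where a joint would pass 70% of its speed; a pose out of reach is approached as far as the arm can. No shift or turn number may pass 1 either way. A call with a gripper value outside its range is refused whole. The fingers move at their own pace and stop on an object; "grip_force" is the grip in N (left out, the last holds). Time passes only in rows, so rows that repeat a pose let the fingers close. It gives the time, the measured TCP pose, the force, the opening and the grip force at its end, in the units of the state.
- ctrl.get_state(): the state, without advancing time (a new reading comes with each control period).
- ctrl.read_camera(name): name is "scene" or "top" or "wrist"; returns a dict with "color" (384x512x3 uint8, red, green, blue), "fx", "fy", "cx", "cy" (pixels), "extrinsics" (4x4, takes a point from world to camera coordinates). Camera axes: x right, y down, z forward; pixel columns grow to the right and rows downward; lengths in m; the calibration is good to about 2 mm. A picture is of the moment at which its call begins. There is no depth.
- ctrl.sign_off(): hands the job in; it is judged then, once.
Trained networks look in a picture, given as the dict that the camera call returned (one of the last four; its "shot" number tells which), for a name from the list of things; names that differ only in an ending like _2 or _b are one class to them, and where a whole thing is asked for, a point or a joint stands for the part that bears it (a point fixed in the world has none). Each returns a list of dicts, best first, with "p" (0 to 1); they miss things now and then, are a little off and sometimes report something else, mostly with a low value. They report only what shows in the picture. A call takes as long as a camera call.
- ctrl.look_for(picture, target): "position" ([x, y, z] in m, in the coordinates of the camera as it stood for that picture, good to about 4 mm: the middle of the surface that is visible of it).
The state is a dict: "time": time; "qpos": joint angles; "dq": joint speeds; "joint_efforts": joint torques, N m; "eef_pos": TCP position; "tcp_rot": TCP orientation; "contact_force": force on the tool from outside, world axes, zero at the start; "wrist_torque": the same for the moment, N m; "opening": opening from 0.0 (shut) to 1.0 (fully open); "finger_force": force on a finger pad.
Only numpy, scipy, OpenCV 4.12 (cv2) and the standard library are available. Lean on these libraries where they do the work, as an engineer would, in place of code of your own. Each camera call takes 0.05 s, during which the arm holds its last target. There are 200 camera calls.

## Working session

There is one attempt and no reset: what is moved stays moved. The work goes in short steps, Python scripts to look and compute and a tool call to move; the robot and the scene stay as the last step left them, time stands still between calls to the robot, and variables do not carry over. Pictures are saved under pics/ and viewed, at most 10 in all, crops included, and the job is handed in when it is done.

Besides the shell and the picture viewer there is one more tool, called after ">>>" as name(argument=value, ...) on one line, values as JSON. send_rows: Moves the arm, as the interface text tells. Its arguments: {"type":"object","properties":{"rows":{"type":"string"},"grip_force":{"type":"number"}},"required":["rows"]}

```bash
mkdir -p pics
cat > h.py <<'E'
import numpy as np, cv2
from plant import ctrl
from scipy.spatial.transform import Rotation as R
def w(pic,p):
    E=np.array(pic["extrinsics"]); return E[:3,:3].T@(np.array(p)-E[:3,3])
def save(pic,n): cv2.imwrite(f"pics/{n}.png",cv2.cvtColor(pic["color"],cv2.COLOR_RGB2BGR))
def proj(pic,P):
    E=np.array(pic["extrinsics"]); c=E[:3,:3]@np.array(P)+E[:3,3]
    return np.array([pic["fx"]*c[0]/c[2]+pic["cx"],pic["fy"]*c[1]/c[2]+pic["cy"]])
def ray_z(pic,uv,z):
    E=np.array(pic["extrinsics"]); C=-E[:3,:3].T@E[:3,3]
    d=E[:3,:3].T@np.array([(uv[0]-pic["cx"])/pic["fx"],(uv[1]-pic["cy"])/pic["fy"],1])
    return C+d*(z-C[2])/d[2]
E
python3 - <<'E'
from h import *
ims=[]
for n in ["scene","top"]:
    p=ctrl.read_camera(n); ims.append(p["color"])
    for t in ["regulator","peg_top","mark","pointer_tip","lock_back","lock","yellow_cup","petri","blue_bottle"]:
        for r in ctrl.look_for(p,t)[:1]:
            P=w(p,r["position"]); print(n,t,round(r["p"],2),P.round(3),proj(p,P).round())
s=ctrl.get_state(); print(s["time"],s["eef_pos"],s["tcp_rot"],s["opening"],ctrl.nose_length)
cv2.imwrite("pics/a.png",cv2.cvtColor(np.vstack([cv2.resize(ims[0],(400,300)),cv2.resize(ims[1],(400,300))]),cv2.COLOR_RGB2BGR))
E
```

```text
scene regulator 0.78 [ 0.525 -0.072  0.014] [298. 208.]
scene peg_top 0.84 [ 0.536 -0.084  0.039] [299. 195.]
scene mark 0.92 [ 0.536 -0.084  0.041] [299. 195.]
scene pointer_tip 0.71 [ 0.527 -0.072  0.012] [297. 208.]
scene lock_back 0.86 [ 0.517 -0.154  0.047] [328. 182.]
scene lock 0.91 [ 0.516 -0.151  0.049] [328. 183.]
scene yellow_cup 0.9 [ 0.634 -0.194  0.054] [304. 144.]
scene petri 0.75 [0.59  0.068 0.02 ] [229. 222.]
scene blue_bottle 0.49 [ 0.663 -0.02   0.033] [241. 178.]
top regulator 0.67 [ 0.538 -0.093  0.012] [290. 201.]
top peg_top 0.9 [ 0.537 -0.088  0.042] [289. 201.]
top mark 0.96 [ 0.541 -0.085  0.042] [288. 199.]
top pointer_tip 0.89 [ 0.54  -0.092  0.006] [289. 200.]
top lock_back 0.68 [ 0.528 -0.158  0.05 ] [322. 206.]
top lock 0.81 [ 0.525 -0.158  0.055] [323. 207.]
top yellow_cup 0.97 [ 0.642 -0.202  0.06 ] [344. 152.]
top petri 0.79 [0.596 0.063 0.019] [219. 173.]
top blue_bottle 0.73 [ 0.674 -0.028  0.058] [262. 136.]
1.0 [0.21279604 0.6405602  0.25332475] [ 1.59722130e-01  9.87162014e-01 -1.36035802e-06 -3.37122645e-06] 0.9992806922809083 0.022
```

View pics/a.png

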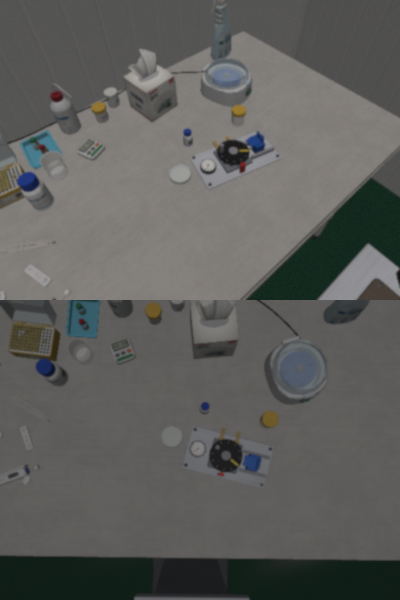

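Run:
```python
from h import *
out=[]
for n,(u,v) in [("top",(287,198)),("scene",(300,200))]:
    p=ctrl.read_camera(n)["color"]
    c=p[v-42:v+42,u-62:u+62]; c=cv2.resize(c,None,fx=6,fy=6,interpolation=cv2.INTER_CUBIC)
    c=cv2.cvtColor(np.clip(c.astype(float)*1.8,0,255).astype(np.uint8),cv2.COLOR_RGB2BGR); cv2.imwrite(f"pics/c_{n}.png",c)
    print(c.shape)
```

```text
(504, 744, 3)
(504, 744, 3)
```

View pics/c_top.png

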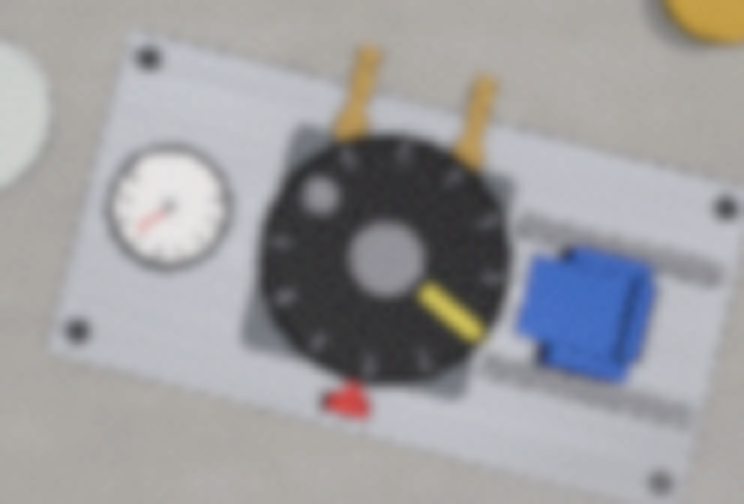

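The crop shows the dial hub at (387,258), peg top at (320,195), yellow mark end at (480,333), red pointer at (350,400), the lock's thumb tab at x≈640, and four plate screws.

Run:
```python
from h import *
p=ctrl.read_camera("top")
f=lambda c,z: ray_z(p,((c[0]+.5)/6+225-.5,(c[1]+.5)/6+156-.5),z)
sc=[f(c,.008) for c in [(148,58),(727,208),(660,482),(78,331)]]
for s in sc: print(s.round(4))
print("plate c (reg y -10)",np.mean(sc,0).round(4))
d=(sc[0]+sc[3]-sc[1]-sc[2])/2; yaw=np.arctan2(-d[0],d[1]); print("yaw",yaw, np.degrees(yaw))
hub=f((387,258),.044); peg=f((320,195),.069); mk=f((480,333),.041); pt=f((352,383),.041)
print("hub",hub,"peg",peg,"mark",mk,"pt",pt)
a=lambda v: np.degrees(np.arctan2(v[1],v[0]))
print("peg ang",a(peg-hub)-np.degrees(yaw),np.linalg.norm((peg-hub)[:2]),"mark",a(mk-hub)-np.degrees(yaw)-180, "pt",a(pt-hub))
lk=f((640,315),.062); rr=R.from_euler('z',-yaw)
o=np.mean(sc,0)+R.from_euler('z',yaw).apply([0,.01,0]); print("origin from plate",o)
for P in (hub,lk,peg): print(rr.apply(P-hub).round(4))
for t in ["yellow_cup","petri","blue_bottle"]:
    P=w(p,ctrl.look_for(p,t)[0]["position"]); print(t,P.round(3),rr.apply(P-hub).round(3))
```

```text
[ 0.6167 -0.0024  0.008 ]
[ 0.5645 -0.2171  0.008 ]
[ 0.4635 -0.1923  0.008 ]
[0.5155 0.0218 0.008 ]
plate c (reg y -10) [ 0.5401 -0.0975  0.008 ]
yaw -0.23843830632800067 -13.661508626841908
hub [ 0.54248275 -0.08764575  0.044     ] peg [ 0.5627939  -0.06158972  0.069     ] mark [ 0.5164744  -0.12126052  0.041     ] pt [ 0.49808365 -0.07590993  0.041     ]
peg ang 65.72444451624489 0.033037251045533234 mark -294.06825748603654 pt 165.19387541452505
origin from plate [ 0.54243227 -0.08780068  0.008     ]
[0. 0. 0.]
[ 0.0017 -0.0884  0.018 ]
[0.0136 0.0301 0.025 ]
yellow_cup [ 0.642 -0.2    0.059] [ 0.123 -0.085  0.015]
petri [0.597 0.068 0.017] [ 0.016  0.164 -0.027]
blue_bottle [ 0.671 -0.027  0.061] [0.111 0.089 0.017]
```

View pics/c_scene.png

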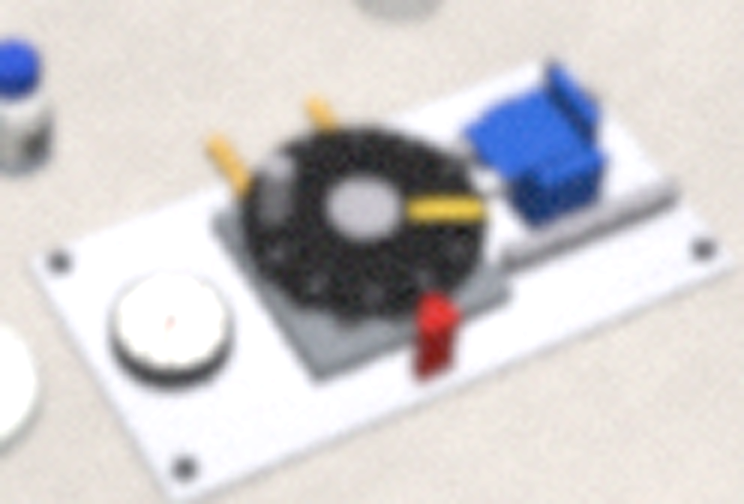

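```bash
cat >> h.py <<'E'
O=np.array([.5425,-.0877,0]); YAW=-.2384
def W(p): return O+R.from_euler('z',YAW).apply(p)     # regulator -> world
def goto(P,yang):   # world TCP target, tool-y angle (deg, world); prints turn z deg + shift mm in tool axes
    s=ctrl.get_state(); r=R.from_quat(s["tcp_rot"]); y=r.apply([0,1,0]); x=r.apply([1,0,0])
    t=-(yang-np.degrees(np.arctan2(y[1],y[0])));
    T=R.from_matrix(np.array([[np.sin(np.radians(yang)),np.cos(np.radians(yang)),0],[-np.cos(np.radians(yang)),np.sin(np.radians(yang)),0],[0,0,-1]]).T if 0 else np.column_stack([[-np.sin(np.radians(yang)),np.cos(np.radians(yang)),0],[np.cos(np.radians(yang)),np.sin(np.radians(yang)),0],[0,0,-1]]))
    rv=np.degrees((r.inv()*T).as_rotvec())
    print("turn",rv.round(2),"shift",(r.inv().apply(np.array(P)-s["eef_pos"])*1000).round(1))
def st():
    s=ctrl.get_state(); rr=R.from_euler('z',-YAW)
    print("t",round(s["time"],2),"reg",(rr.apply(np.array(s["eef_pos"])-O)*1000).round(1),"F",rr.apply(s["contact_force"]).round(1),"open",round(s["opening"],3),"ff",np.round(s["finger_force"],1),"q6",round(s["qpos"][5],2))
E
python3 -c "
from h import *
q=np.radians(65.8);goto(W([.033*np.cos(q),.033*np.sin(q),.15]),-53.7);st()"
```

```text
turn [ -0.     0.   125.32] shift [-553.5 -556.   103.3]
t 1.3 reg [-492.3  629.8  253.3] F [0.8 0.2 0. ] open 1.0 ff 0.0 q6 -0.15
```

The manual's scale: shifts go in shares of 0.5 m and turns go in shares of 180 degrees. Converting my numbers, -352 mm is -0.704, -308 mm is -0.616, 80 degrees is 0.4444.

>>> send_rows(rows="0 0 0.0556 -0.088 -0.088 0 0.1;0 0 0.1111 -0.176 -0.176 0 0.1;0 0 0.1667 -0.264 -0.264 0 0.1;0 0 0.2222 -0.352 -0.352 0 0.1;0 0 0.2778 -0.44 -0.44 0 0.1;0 0 0.3333 -0.528 -0.528 0 0.1;0 0 0.3889 -0.616 -0.616 0 0.1;0 0 0.4444 -0.704 -0.704 0.02 0.1")

```text
time: 2.3
eef_pos: [0.4368, 0.1943, 0.2447]
tcp_rot: [0.759, 0.651, 0.002, 0.001]
contact_force: [0.3, 0.4, -0.1]
opening: 0.548
finger_force: 0.0
```

```bash
python3 -c "
from h import *
q=np.radians(65.8);goto(W([.033*np.cos(q),.033*np.sin(q),.15]),-53.7);st()"
```

```text
turn [ 0.15 -0.15 45.  ] shift [-234.1  162.9   95. ]
t 2.3 reg [-169.3  249.1  244.7] F [ 0.2  0.4 -0.1] open 0.548 ff 0.0 q6 0.36
```

To row units: -234 mm is -0.468, -192 mm is -0.384, 45 degrees is 0.25.

>>> send_rows(rows="0 0 0.0556 -0.096 0.066 0.038 0.1;0 0 0.1111 -0.192 0.132 0.076 0.1;0 0 0.1667 -0.288 0.198 0.114 0.1;0 0 0.2222 -0.384 0.264 0.152 0.1;0 0 0.25 -0.468 0.322 0.19 0.1;0 0 0.25 -0.468 0.322 0.19 0.1;0 0 0.25 -0.468 0.322 0.19 0.1")

```text
time: 3.18
eef_pos: [0.5606, -0.0587, 0.1484]
tcp_rot: [0.949, 0.314, -0.0, -0.0]
contact_force: [-0.1, -0.2, 1.0]
opening: 0.55
finger_force: 0.0
```

```bash
python3 -c "
from h import *
q=np.radians(65.8);goto(W([.033*np.cos(q),.033*np.sin(q),.067]),-53.7);st()
p=ctrl.read_camera('wrist');save(p,'w1')
for t in ['peg_top','mark','pointer_tip','lock_back']:
  for r in ctrl.look_for(p,t)[:1]: print(t,r['p'],w(p,r['position']))
print(proj(p,W([.033*np.cos(q),.033*np.sin(q),.069])),proj(p,W([0,0,.044])),proj(p,W([0.0,-.088,.062])))
"
```

```text
turn [-0.04  0.    0.33] shift [-0.   3.7 81.4]
t 3.17 reg [ 10.7  32.4 148.4] F [-0.1 -0.2  1. ] open 0.55 ff 0.0 q6 0.65
peg_top 0.74 [0.59398997 0.06520159 0.0127229 ]
mark 0.73 [ 0.53728094 -0.09090621  0.04097642]
pointer_tip 0.85 [ 0.55601578 -0.06153751  0.0098556 ]
lock_back 0.65 [ 0.51018986 -0.1451607   0.04189989]
[267.53113598 213.09258608] [278.72358918 242.34862134] [353.94562212 335.73420249]
```

View pics/w1.png

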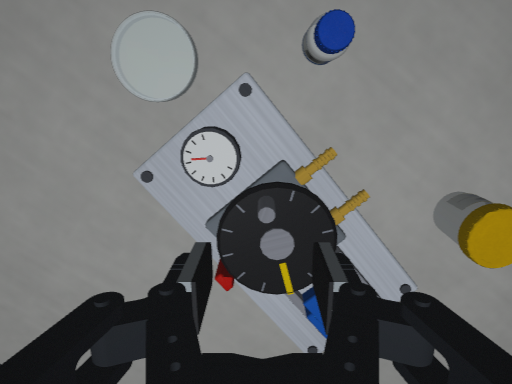

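The wrist view shows the peg top at (267,214) and the hub at (278,243), each within a pixel of my prediction, so the pose and heights are confirmed. Next I descend and grip.

>>> send_rows(rows="0 0 0 0 0.006 0.06 0.1;0 0 0 0 0.007 0.12 0.1;0 0 0 0 0.007 0.162 0.1;0 0 0 0 0.007 0.162 0.1;0 0 0 0 0.007 0.162 -1;0 0 0 0 0.007 0.162 -1;0 0 0 0 0.007 0.162 -1;0 0 0 0 0.007 0.162 -1", grip_force=40)

```text
time: 4.42
eef_pos: [0.5637, -0.0612, 0.0691]
tcp_rot: [0.949, 0.314, 0.001, -0.0]
contact_force: [-1.7, 4.8, 6.7]
opening: 0.115
finger_force: 39.2
```

```bash
python3 -c "
from h import *
st()
for a in [56,46,36,26,16,8,0]:
  q=np.radians(a);goto(W([.033*np.cos(q),.033*np.sin(q),.067]),-53.7)
"
```

```text
t 4.42 reg [14.3 30.8 69.1] F [-2.7  4.2  6.7] open 0.115 ff 39.2 q6 0.64
turn [ 0.01 -0.11  0.29] shift [0.  5.4 2.1]
turn [ 0.01 -0.11  0.29] shift [ 0.1 11.1  2.1]
turn [ 0.01 -0.11  0.29] shift [-0.8 16.8  2.1]
turn [ 0.01 -0.11  0.29] shift [-2.7 22.2  2.1]
turn [ 0.01 -0.11  0.29] shift [-5.5 27.3  2.1]
turn [ 0.01 -0.11  0.29] shift [-8.4 30.9  2.1]
turn [ 0.01 -0.11  0.29] shift [-11.7  34.1   2.1]
```

To row units: 34 mm is 0.068, -5.5 mm is -0.011.

>>> send_rows(rows="0 0 0 0 0.011 0 -1;0 0 0 0 0.022 0 -1;0 0 0 -0.0016 0.034 0 -1;0 0 0 -0.0054 0.044 0 -1;0 0 0 -0.011 0.055 0 -1;0 0 0 -0.017 0.062 0 -1;0 0 0 -0.023 0.068 0 -1;0 0 0 -0.023 0.068 0 -1")

```text
time: 5.42
eef_pos: [0.5749, -0.0938, 0.069]
tcp_rot: [0.95, 0.313, 0.002, -0.002]
contact_force: [-0.0, 8.6, 7.4]
opening: 0.124
finger_force: 39.8
```

```bash
python3 -c "
from h import *
st(); s=ctrl.get_state(); v=R.from_euler('z',-YAW).apply(np.array(s['eef_pos'])-O); print(np.degrees(np.arctan2(v[1],v[0])),np.hypot(v[0],v[1]))
goto(W([.033,0,.067]),-53.7)
p=ctrl.read_camera('top')['color'][156:240,225:349]
cv2.imwrite('pics/t2.png',cv2.cvtColor(np.clip(cv2.resize(p,None,fx=6,fy=6,interpolation=cv2.INTER_CUBIC).astype(float)*1.8,0,255).astype(np.uint8),cv2.COLOR_RGB2BGR))
"
```

```text
t 5.42 reg [32.9  1.7 69. ] F [-2.1  8.4  7.4] open 0.124 ff 39.8 q6 0.59
2.9804741412507436 0.03295086274685972
turn [-0.14 -0.24  0.19] shift [-1.3  1.2  2. ]
```

View pics/t2.png

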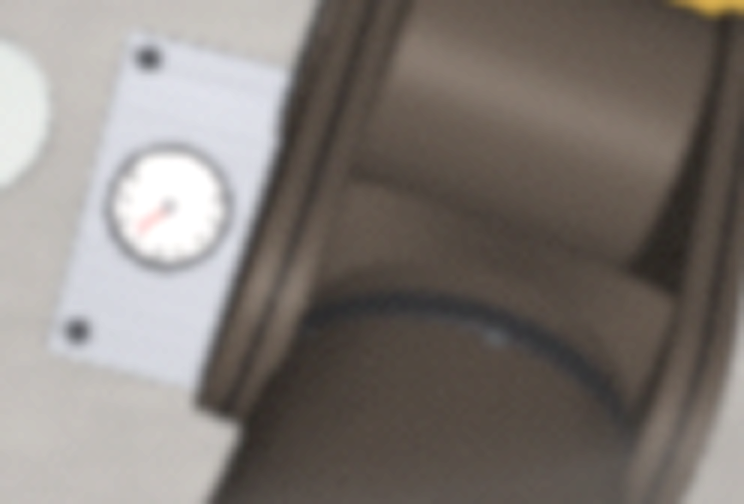

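The arm hides the dial from above; the gripped peg's pose puts the dial at about +3°. I'll nudge it to about 1.7°, release and rise.

To row units: -82 mm is -0.164, -50 mm is -0.1.

>>> send_rows(rows="0 0 0 -0.0012 0.0012 0 -1;0 0 0 -0.0012 0.0012 0 -1;0 0 0 -0.0012 0.0012 0 -0.3;0 0 0 -0.0012 0.0012 0 -0.3;0 0 0 -0.0012 0.0012 0 -0.3;0 0 0 -0.0012 0.0012 -0.1 -0.3;0 0 0 -0.0012 0.0012 -0.164 -0.3;0 0 0 -0.0012 0.0012 -0.164 -0.3")

```text
time: 6.48
eef_pos: [0.5759, -0.0979, 0.1529]
tcp_rot: [0.949, 0.314, 0.003, 0.002]
contact_force: [0.5, 0.5, -0.1]
opening: 0.349
finger_force: 0.0
```

```bash
python3 -c "
from h import *
st()
p=ctrl.read_camera('wrist');save(p,'w2')
print(proj(p,W([.033,0,.069])),proj(p,W([0,0,.044])),proj(p,W([-.043,0,.041])))
goto(W([0,-.12,.15]),-13.7)
"
```

```text
t 6.47 reg [ 34.9  -2.  152.9] F [ 0.4  0.6 -0.1] open 0.349 ff 0.0 q6 0.59
[256.80168172 210.71398859] [223.05500127 226.79918789] [181.93942384 258.61128105]
turn [ 1.60e-01 -3.00e-02 -3.97e+01] shift [-112.2   49.9    0.5]
```

View pics/w2.png

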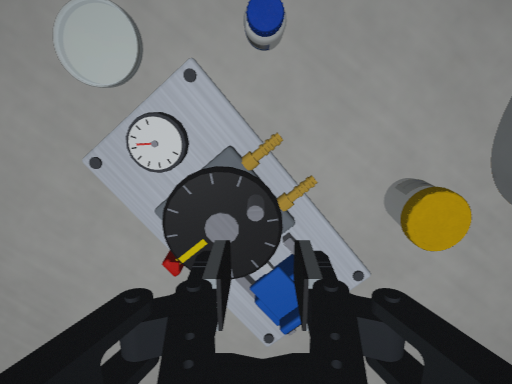

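The mark now points at the red pointer, with the peg at (256,213) and the mark running (205,242)→(180,261). I'll fit the angle numerically.

```bash
cat >> h.py <<'E'
def dial(p):
    hsv=cv2.cvtColor(p["color"],cv2.COLOR_RGB2HSV); m=cv2.inRange(hsv,(22,150,90),(34,255,255))
    v,u=np.nonzero(m); c=proj(p,W([0,0,.041])); P=[]
    for a,b in zip(u,v):
        g=R.from_euler('z',-YAW).apply(ray_z(p,(a,b),.041)-O)
        if .012<np.hypot(g[0],g[1])<.05: P.append(g[:2])
    P=np.array(P); mu=P.mean(0); d=np.linalg.svd(P-mu)[2][0]; d*=np.sign(d@mu)
    f=lambda x:(np.degrees(np.arctan2(x[1],x[0]))-180+180)%360-180
    print("dial n",len(P),"mean",(mu*1000).round(1),"from centre",f(mu).round(2),"line",f(d).round(2))
E
python3 -c "
from h import *
p=ctrl.read_camera('wrist');dial(p)
r=lambda uv,z:(R.from_euler('z',-YAW).apply(ray_z(p,uv,z)-O)*1000).round(1)
print(r((256,213),.069),r((222,228),.044),r((291,325),.062))
q=ctrl.read_camera('top');
"
```

```text
dial n 374 mean [-3.7 -1.9] from centre 27.12 line -3.99
[30.3 -0.  69. ] [-2.4  0.5 44. ] [ -8.3 -86.2  62. ]
```

```bash
sed -i 's/if .012<np.hypot(g\[0\],g\[1\])<.05/if g[0]<-.008 and abs(g[1])<.02 and np.hypot(g[0],g[1])<.05/' h.py; python3 -c "
from h import *
p=ctrl.read_camera('wrist');dial(p)
goto(W([0,-.125,.15]),-13.7)"
```

```text
dial n 237 mean [-32.6  -0. ] from centre 0.08 line -1.31
turn [ -0.19   0.06 -39.69] shift [-115.    54.8   -2.5]
```

To row units: -112 mm is -0.224, -80 mm is -0.16, -40 degrees is -0.2222.

>>> send_rows(rows="0 0 -0.0556 -0.08 0.04 0 -1;0 0 -0.1111 -0.16 0.08 0 -1;0 0 -0.1667 -0.224 0.11 0 -1;0 0 -0.2222 -0.224 0.11 0 -1;0 0 -0.2222 -0.224 0.11 0 -1;0 0 -0.2222 -0.224 0.11 0 -1;0 0 -0.2222 -0.224 0.11 0 -1")

```text
time: 7.55
eef_pos: [0.5168, -0.2072, 0.149]
tcp_rot: [0.785, 0.62, -0.0, -0.0]
contact_force: [-0.6, 0.3, 0.3]
opening: 0.003
finger_force: 0.0
```

```bash
python3 -c "
from h import *
st();goto(W([0,-.118,.048]),-13.7)"
```

```text
t 7.55 reg [   3.2 -122.2  149. ] F [-0.6  0.2  0.3] open 0.003 ff 0.0 q6 -0.33
turn [-0.04 -0.01  0.29] shift [  4.2  -3.1 101. ]
```

To row units: 101 mm is 0.202, 100 mm is 0.2.

>>> send_rows(rows="0 0 0 0 -0.006 0.1 -1;0 0 0 0 -0.006 0.2 -1;0 0 0 0 -0.006 0.202 -1;0 0 0 0.008 -0.006 0.202 -1;0 0 0 0.016 -0.006 0.202 -1;0 0 0 0.024 -0.006 0.202 -1;0 0 0 0.028 -0.006 0.202 -1;0 0 0 0.032 -0.006 0.202 -1")

```text
time: 8.55
eef_pos: [0.5177, -0.1914, 0.0488]
tcp_rot: [0.785, 0.62, 0.0, 0.0]
contact_force: [0.7, -0.3, -0.8]
opening: -0.002
finger_force: 0.0
```

```bash
python3 -c "
from h import *
st()"
```

```text
t 8.55 reg [   0.4 -106.6   48.8] F [ 0.7 -0.1 -0.8] open -0.002 ff 0.0 q6 -0.3
```

Now I advance about 1 mm per row and watch the force.

To row units: 9 mm is 0.018, 8 mm is 0.016.

>>> send_rows(rows="0 0 0 0.0024 0 0 -1;0 0 0 0.0048 0 0 -1;0 0 0 0.0072 0 0 -1;0 0 0 0.0096 0 0 -1;0 0 0 0.012 0 0 -1;0 0 0 0.014 0 0 -1;0 0 0 0.016 0 0 -1;0 0 0 0.018 0 0 -1")

```text
time: 9.55
eef_pos: [0.5196, -0.1827, 0.0484]
tcp_rot: [0.785, 0.62, -0.0, 0.0]
contact_force: [-1.3, -2.9, -1.5]
opening: -0.004
finger_force: 1.3
```

```bash
python3 -c "
from h import *
st()"
```

```text
t 9.55 reg [  0.2 -97.8  48.4] F [-0.6 -3.1 -1.5] open -0.004 ff 1.3 q6 -0.29
```

To row units: 4 mm is 0.008, 3 mm is 0.006.

>>> send_rows(rows="0 0 0 0.002 0 0 -1;0 0 0 0.004 0 0 -1;0 0 0 0.006 0 0 -1;0 0 0 0.008 0 0 -1")

```text
time: 10.05
eef_pos: [0.5201, -0.181, 0.0485]
tcp_rot: [0.784, 0.621, -0.002, 0.002]
contact_force: [-3.6, -11.1, -2.4]
opening: 0.0
finger_force: 6.2
```

To row units: 2 mm is 0.004, 1 mm is 0.002.

>>> send_rows(rows="0 0 0 0.002 0 0 -1;0 0 0 0.004 0 0 -1;0 0 0 0.004 0 0 -1")

```text
time: 10.42
eef_pos: [0.521, -0.1772, 0.0485]
tcp_rot: [0.785, 0.62, -0.0, 0.0]
contact_force: [-0.9, -5.0, -1.1]
opening: 0.003
finger_force: 2.6
```

```bash
python3 -c "
from h import *
st()"
```

```text
t 10.43 reg [  0.2 -92.   48.5] F [ 0.3 -5.1 -1.1] open 0.003 ff 2.6 q6 -0.28
```

To row units: 2 mm is 0.004, 1 mm is 0.002.

>>> send_rows(rows="0 0 0 0.002 0 0 -1;0 0 0 0.004 0 0 -1;0 0 0 0.004 0 0 -1")

```text
time: 10.8
eef_pos: [0.5215, -0.1751, 0.0485]
tcp_rot: [0.784, 0.62, -0.0, 0.0]
contact_force: [-1.2, -4.9, -0.2]
opening: -0.003
finger_force: 2.5
```

To row units: 2 mm is 0.004, 1 mm is 0.002.

>>> send_rows(rows="0 0 0 0.002 0 0 -1;0 0 0 0.004 0 0 -1;0 0 0 0.004 0 0 -1")

```text
time: 11.18
eef_pos: [0.522, -0.1731, 0.0485]
tcp_rot: [0.785, 0.62, -0.0, 0.0]
contact_force: [-0.3, -4.3, -0.5]
opening: 0.001
finger_force: 2.5
```

```bash
python3 -c "
from h import *
st()"
```

```text
t 11.18 reg [  0.3 -87.9  48.5] F [ 0.7 -4.3 -0.5] open 0.001 ff 2.5 q6 -0.27
```

To row units: 2 mm is 0.004, 1 mm is 0.002.

>>> send_rows(rows="0 0 0 0.002 0 0 -1;0 0 0 0.004 0 0 -1;0 0 0 0.004 0 0 -1")

```text
time: 11.55
eef_pos: [0.5221, -0.1728, 0.0486]
tcp_rot: [0.784, 0.621, -0.001, 0.001]
contact_force: [-3.4, -10.8, -1.5]
opening: 0.001
finger_force: 5.5
```

>>> send_rows(rows="0 0 0 0.002 0 0 -1;0 0 0 0.004 0 0 -1;0 0 0 0.004 0 0 -1")

```text
time: 11.92
eef_pos: [0.5222, -0.1727, 0.0486]
tcp_rot: [0.784, 0.621, -0.003, 0.002]
contact_force: [-5.6, -16.2, -2.2]
opening: 0.001
finger_force: 8.7
```

```bash
python3 -c "
from h import *
st()"
```

```text
t 11.93 reg [  0.3 -87.4  48.6] F [ -1.7 -17.1  -2.2] open 0.001 ff 8.7 q6 -0.26
```

Firm stop at TCP y = -87.4. I'll back off and see whether that is home or a tooth.

To row units: -150 mm is -0.3, -100 mm is -0.2.

>>> send_rows(rows="0 0 0 -0.024 0 0 -1;0 0 0 -0.06 0 0 -1;0 0 0 -0.06 0 -0.1 -1;0 0 0 -0.1 0 -0.2 -1;0 0 0 -0.16 0 -0.26 -1;0 0 0 -0.22 0 -0.3 -1;0 0 0 -0.3 0 -0.3 -1;0 0 0 -0.3 0 -0.3 -1")

```text
time: 12.92
eef_pos: [0.4877, -0.3172, 0.199]
tcp_rot: [0.786, 0.619, 0.001, 0.0]
contact_force: [0.0, -0.8, -0.1]
opening: -0.0
finger_force: 0.0
```

```bash
python3 -c "
from h import *
st()
p=ctrl.read_camera('top'); q=ctrl.read_camera('scene'); o=[]
for a,(u,v) in ((p,(287,198)),(q,(300,200))):
    c=cv2.resize(a['color'][v-42:v+42,u-62:u+62],None,fx=6 if a is p else 6,fy=6,interpolation=cv2.INTER_CUBIC); o.append(np.clip(c.astype(float)*1.8,0,255).astype(np.uint8))
cv2.imwrite('pics/t3.png',cv2.cvtColor(cv2.resize(np.vstack(o),(444,600)),cv2.COLOR_RGB2BGR))
cv2.imwrite('pics/t3a.png',cv2.cvtColor(o[0],cv2.COLOR_RGB2BGR))
b=cv2.imread('pics/c_top.png'); a=cv2.imread('pics/t3a.png')
for i in (b,a):
    m=cv2.inRange(cv2.cvtColor(i,cv2.COLOR_BGR2HSV),(105,150,60),(125,255,255)); m[:, :400]=0; v,u=np.nonzero(m); pts=np.c_[u,v]@np.array([.968,.25]); print(len(u),u.mean(),v.mean(),np.percentile(pts,[1,99]))
dial(p)
"
```

```text
t 12.93 reg [   0.9 -235.9  199. ] F [ 0.2 -0.8 -0.1] open -0.0 ff 0.0 q6 -0.51
11082 588.0350117307345 311.49512723335135 [590.12506 698.33514]
12024 542.2314537591484 299.63805721889554 [537.86398 655.23002]h.py:31: RuntimeWarning: Mean of empty slice.
  P=np.array(P); mu=P.mean(0); d=np.linalg.svd(P-mu)[2][0]; d*=np.sign(d@mu)
  ret = ret.dtype.type(ret / rcount)
Traceback (most recent call last):
  File "h.py", line 31, in dial
    P=np.array(P); mu=P.mean(0); d=np.linalg.svd(P-mu)[2][0]; d*=np.sign(d@mu)
                                   ~~~~~~~~~~~~~^^^^^^
numpy.linalg.LinAlgError: 1-dimensional array given. Array must be at least two-dimensional
```

View pics/t3.png

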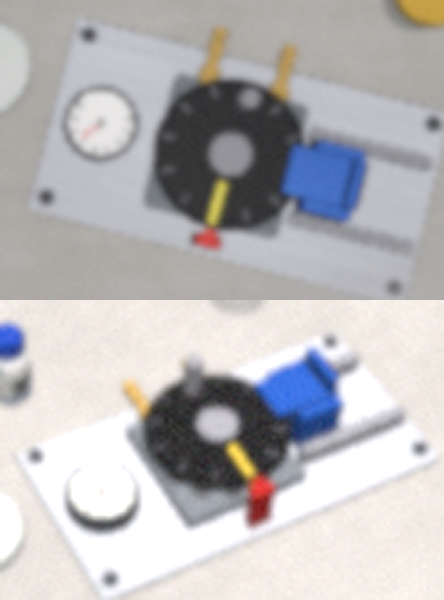

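The lock has moved about 16–17 mm. It resisted briefly at TCP y ≈ -96.4, where the teeth begin, and stopped firmly 9 mm further on, which matches fully home. In the picture the mark is at the pointer and the arm is clear.

```bash
python3 -c "
from h import *
print(ctrl.sign_off())"
```

```text
the job is handed in; nothing more can be done
None
```

The job is handed in: the yellow mark is at the red pointer, the blue lock appears fully home (firm stop about 9 mm past the teeth), the arm is clear, and I never touched the cup, dish or bottle; the hand-in gave no verdict.

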